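# Hang the grain test-weight bucket on the bench scale and tare it

## Robot

A 6-joint arm with a two-finger parallel gripper is mounted at the origin on a cart in front of the work surface, level with it; the furniture and walls round the work are solid. World frame = base frame: x ahead of the robot, y to its left, z up, the work surface at z = 0. Lengths are in mm, angles in rad, forces in N, time in s.
With the tool pointing down it reaches from about 350 to 875 mm from the base axis. Payload 4.2 kg.
Tool frame: the origin (TCP) lies midway between the tips of the shut fingers; the grasp point (between the pads) lies 19 mm behind it; x points along the fingers, y is the direction in which the jaws open and shut, and the axes are right-handed (so a half turn about x gives the same grasp; the last joint's range is limited). The gripper opens to 85 mm and grips with 20 to 120 N. Pads are 22 mm wide; open, the fingers measure 114 mm over their backs; the gripper's body (76 mm by 85 mm) begins 54 mm behind the grasp point. The pads swing forward as they close: fully open they stand 13 mm farther back than shut.
Start: joints at [1.445, 0.385, 0.008, 0, -1.194, -0.259], TCP at [234.575, 579.287, 231.312] pointing down, gripper open.
Joint ranges: [-3.14, 3.14], [-1.21, 2.06], [-1.07, 1.41], [-3.16, 2.05], [-2.99, -0.16], [-3.1, 3.1]. Speed limits (rad/s): [2.79, 2.79, 3.14, 3.14, 3.14, 3.14].

## Interface

Orientations are given as a unit quaternion [x, y, z, w].
In Python, from bench import readout, imaging, arm gives the robot as it stands.
- The arm moves only by the tool arm_command, never from a script. Its argument "increments" is a list of rows, each a list of 3 entries, a list of its own where there are three numbers: the turn, a rotation vector about the world's x, y, z in degrees, then the shift along the world's x, y, z in mm, then the closure, from 0 (fully open) to 1 (shut). In form: [[[ax, ay, az], [tx, ty, tz], fingers], ...]. A call has exactly 5 rows; each row is the pose to reach, as a shift and turn from the pose measured when the call began; what a row does not reach only later rows make up. A row lasts 1/10 s, in which the tool goes at most 50 mm and 8.59 degrees, less where a joint would pass 70% of its speed; a pose out of reach is approached as far as the arm can. A call with a gripper value outside its range is refused whole. The fingers move at their own pace and stop on an object; the grip force is fixed at half the most. Time passes only in rows, so rows that repeat a pose let the fingers close, or fill a call up. It gives the time, the measured TCP pose, the force and the opening at its end, in the units of the state.
- readout.read_state(): the state, without advancing time (a new reading comes with each control period).
- imaging.get_image(name): name is "scene" or "top" or "wrist"; returns (picture, depth): 480x640x3 uint8, blue, green, red; 480x640 float32, mm along the optical axis (not along the pixel's ray), 0 where there is no reading.
- imaging.camera_info(name): a dict with "vfov" (degrees; the focal length in pixels is half the picture's height over the tangent of half this angle, whatever the lens; pixels are square), "cx", "cy" (the principal point, pixels), "eye" and "rotation" of the camera in the world; the wrist camera has in their place "T_tool_cam" (4x4, takes a point from camera to tool coordinates, whose origin is the TCP and whose axes are the tool frame's). Camera axes: x right, y down, z forward; pixel columns grow to the right and rows downward; lengths in mm; the calibration is good to about 2 mm. A picture is of the moment at which its call begins: read the wrist's pose just before it. camera_info takes no time and is no camera call.
- arm.job_done(): hands the job in, once; it reports no verdict.
The state is a dict: "clock": time; "joints": joint angles; "joint_vel": joint speeds; "joint_efforts": joint torques, N m; "position": TCP position; "ee_rot": TCP orientation; "contact_force": force on the tool from outside, world axes, zero at the start; "wrist_torque": the same for the moment, N m; "gripper_width": finger opening in mm.
Only numpy, scipy, OpenCV 4.12 (cv2) and the standard library are available. Lean on these libraries where they do the work, as an engineer would, in place of code of your own. Each camera call takes 0.05 s, during which the arm holds its last target. There are 200 camera calls.

## Task

Get the hanging scale ready for the next feed sample: pick the empty steel bucket up by its bail, bring the bail in over the upturned tip of the scale's hook from the hook's open end and lower it gently into the throat, so that the bucket hangs there free and still. Then, with your hand off the bucket, press the green tare key on top of the scale's head fully down and let it up again, with the bucket left hanging. Do not press the key before the bucket hangs, keep the bucket upright, and do not push the tip box or the two sample cups about.

Things in the scene. Friction and masses are not known exactly. Their poses are not given: they have to be found in the camera images.
- bucket: Loose open steel bucket, rim 79 mm across, 70 mm high, 0.2-0.4 kg, with a rigid upright bail, 166 mm high in all. Origin: centre of underside; z up; y along the bail's bar; both halves alike. Bail straps, 12 mm wide (x), 4 mm thick, stand at y = +-20 mm (44 mm over all) from z = 102 to 166 mm, below that spread to the rim. Grasp: from above, closing along y on the straps' outsides near z = 147 mm
- bail_bar (a point): Middle of the bail's round cross bar (8 mm diameter, 36 mm free between the straps), on its centre line, 160 mm above the bucket's underside; axes as the bucket's. With the straps held from outside, the space under the bar is free for the hook
- scale: Fixed bench scale: grey base plate 210 x 180 mm (20 mm high), column at the back, white head 105 x 130 mm with flat top at z = 249 mm; only the key (top at z = 271 mm) stands higher. Origin: on the worktop under the head's front edge; z up; x points from the hook's tip back to the head. The head reaches from x = -7 to 100 mm, the hook sticks out of its front towards -x; base from x = -120 to 90 mm
- hook_seat (a point): Bottom of the throat, on the upper side of the hook (8 mm steel bar along x), 220 mm above the worktop, 79 mm in front of the head; axes as the scale's (z up, x from tip to head). The bail bar rests across it (along y), centre about 5 mm above it. Towards the head the hook rises 14 mm within 30 mm; at the open end (-x) it turns up to a round tip ending 31 mm before the seat and 28 mm above it
- scale_hook (a joint): How far the load draws the sprung hook (and hook_seat) down, m: 0 empty, about 0.001 for each newton, 0.002 to 0.004 with the bucket hanging; stop at 0.008
- tare_key_top (a point): Centre of the top of the round green key, 26 mm across, 271 mm above the worktop, at the right of the flat top of the head seen from the hook side, beside the display; z up, to be pressed straight down
- tare_key (a joint): Travel of the tare key, m: 0 up, 0.006 fully down (about 5 N); a spring brings it up again
- tip_box: Bystander: closed blue pipette tip box, 110 x 71 x 59 mm, 0.6 kg; origin: centre of its underside, z up
- sample_cup_a: Bystander: sample cup with red lid, 70 mm across, 72 mm high; origin: centre of its underside
- sample_cup_b: Bystander: a second such sample cup with red lid
Things that resemble listed ones, but are neither listed nor needed, are in the scene too. What is shaped like the bucket but orange or yellow is not meant.

How it is judged (in metres and radians):
On the way, in this order (a step that is already met when the one before it is completed fails the run):
1. the bucket hangs free and still in the throat of the hook, released (distance between bail_bar and hook_seat below 0.012 m and value of joint scale_hook above 0.0012 m and contact force between bucket and scale above 1 N and contact force between each of the arm, the fingers and bucket below 0.05 N and linear speed of bucket below 0.05 m/s), for 0.3 s.
2. the tare key is pressed down while the bucket hangs free and untouched (value of joint tare_key above 0.0045 m and distance between bail_bar and hook_seat below 0.012 m and contact force between each of the fingers, the arm and bucket below 0.05 N), for 0.1 s.
At the end, for the whole second after the job is handed in: The bucket hangs on the scale's hook, its cross bar within 12 mm of the bottom of the throat and its weight on the hook, upright within 0.15 rad and still (under 40 mm/s); the tare key has been pressed at least 4.5 mm with the bucket hanging untouched, and is up again (distance between bail_bar and hook_seat below 0.012 m and value of joint scale_hook above 0.0012 m and contact force between bucket and scale above 1 N and angle between bucket's own z axis and vertical below 0.15 rad and linear speed of bucket below 0.04 m/s and value of joint tare_key below 0.0015 m).
It fails at once if the tare key is pressed before the bucket hangs on the hook (value of joint tare_key above 0.003 m and distance between bail_bar and hook_seat above 0.02 m).
It fails at once if the bucket is tipped by more than 0.6 rad (angle between bucket's own z axis and vertical above 0.6 rad).
It fails at once if the bucket is knocked or pressed hard against the scale (over 20 N) (contact force between bucket and scale above 20 N).
It fails at once if the bucket is let fall onto the hook instead of being lowered into it (faster than 0.45 m/s out of the hand, a fall of about 10 mm) (contact force between the fingers and bucket below 0.05 N and linear speed of bucket above 0.45 m/s).
It fails at once if the tip box or a sample cup is pushed more than 30 mm (distance of any of tip_box, sample_cup_a, sample_cup_b from where it was at the start of the episode above 0.03 m).
It also fails if it takes over 58 s, if anything falls off the work surface, if the arm or the gripper's body presses on something with over 40 N, if the wrist force passes 120 N, or if a joint passes its speed limit or range.

## Working session

There is one attempt and no reset: what is moved stays moved. The work goes in short steps, Python scripts to look and compute and a tool call to move; the robot and the scene stay as the last step left them, time stands still between calls to the robot, and variables do not carry over. Pictures are saved under pics/ and viewed, about 8 in all and at most 12, crops included, and the job is handed in when it is done.

Besides the shell and the picture viewer there is one more tool, called after "Request:" by a JSON object that holds its "api" and its "payload". arm_command: Moves the arm, as the interface text tells. Its arguments: {"type":"object","properties":{"increments":{"type":"array","items":{"type":"array"}}},"required":["increments"]}

```bash
mkdir -p pics; cat > h.py <<'E'
import numpy as np, cv2
from scipy.spatial.transform import Rotation as R
from bench import readout, imaging, arm
def grab(n):
    s=readout.read_state(); im,d=imaging.get_image(n); c=imaging.camera_info(n)
    f=240/np.tan(np.radians(c['vfov'])/2)
    if n=='wrist':
        T=np.eye(4);T[:3,:3]=R.from_quat(s['ee_rot']).as_matrix();T[:3,3]=s['position']
        T=T@np.array(c['T_tool_cam']);rot,eye=T[:3,:3],T[:3,3]
    else: rot,eye=np.array(c['rotation']),np.array(c['eye'])
    return dict(im=im,d=d,f=f,cx=c['cx'],cy=c['cy'],R=rot,eye=eye,info=c)
def cloud(g):
    v,u=np.mgrid[:480,:640]
    z=g['d']; P=np.stack([(u-g['cx'])/g['f']*z,(v-g['cy'])/g['f']*z,z],-1)
    W=P@g['R'].T+g['eye']; W[z<=0]=np.nan; return W
def ray(g,u,v):
    return g['R']@np.array([(u-g['cx'])/g['f'],(v-g['cy'])/g['f'],1.])
def onplane(g,u,v,z):
    r=ray(g,u,v); return g['eye']+r*(z-g['eye'][2])/r[2]
def proj(g,p):
    q=g['R'].T@(np.array(p)-g['eye']); return g['f']*q[0]/q[2]+g['cx'],g['f']*q[1]/q[2]+g['cy']
def tri(g1,p1,g2,p2):
    a,b=ray(g1,*p1),ray(g2,*p2)
    t=np.linalg.lstsq(np.stack([a,-b],1),g2['eye']-g1['eye'],rcond=None)[0]
    x,y=g1['eye']+a*t[0],g2['eye']+b*t[1]; return (x+y)/2,np.linalg.norm(x-y)
E
python3 - <<'E'
from h import *
import pickle
G={}
for n in ('scene','top','wrist'):
    g=grab(n);G[n]=g;cv2.imwrite(f'pics/{n}0.png',g['im']);print(n,{k:np.round(v,3).tolist() if not isinstance(v,str) else v for k,v in g['info'].items()},(g['d']>0).mean())
pickle.dump(G,open('g0.pkl','wb'))
print(readout.read_state())
E
```

```text
scene {'vfov': 56.494, 'cx': 313.018, 'cy': 239.552, 'eye': [134.696, 560.356, 817.46], 'rotation': [-0.281, 0.88, -0.363, 0.12]} 0.996064453125
top {'vfov': 46.446, 'cx': 318.53, 'cy': 229.446, 'eye': [326.106, 38.511, 1324.264], 'rotation': [-0.701, 0.709, -0.051, 0.055]} 0.99591796875
wrist {'vfov': 66.883, 'cx': 318.414, 'cy': 236.036, 'T_tool_cam': [[0.0, -0.283, 0.959, -141.959], [1.0, 0.001, -0.0, 0.711], [-0.001, 0.959, 0.283, -71.982], [0.0, 0.0, 0.0, 1.0]]} 0.9961555989583334
{'clock': 0.15, 'joints': array([ 1.44460252e+00,  3.85379639e-01,  6.96045676e-03, -3.34475785e-04,
       -1.19401685e+00, -2.58597299e-01]), 'joint_vel': array([-0.00042875, -0.0038992 ,  0.00441391,  0.0024334 , -0.00088651,
        0.00013089]), 'joint_efforts': array([-2.51279744e-04, -3.92678368e+01,  1.88582450e+01,  4.18862119e+00,
       -3.42350169e-03,  3.45181952e-06]), 'position': array([234.43140345, 578.89980484, 230.48376672]), 'ee_rot': array([-0.69398004,  0.13583492,  0.6941227 ,  0.13466347]), 'contact_force': array([-0.10937356,  0.22493919,  0.0542092 ]), 'wrist_torque': array([-0.01632171, -0.00446238,  0.02134559]), 'gripper_width': 85.1090223841134}
```

View pics/scene0.png

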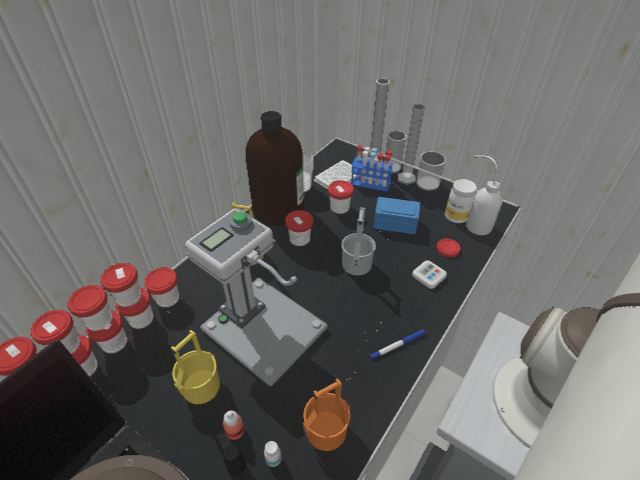

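View pics/top0.png

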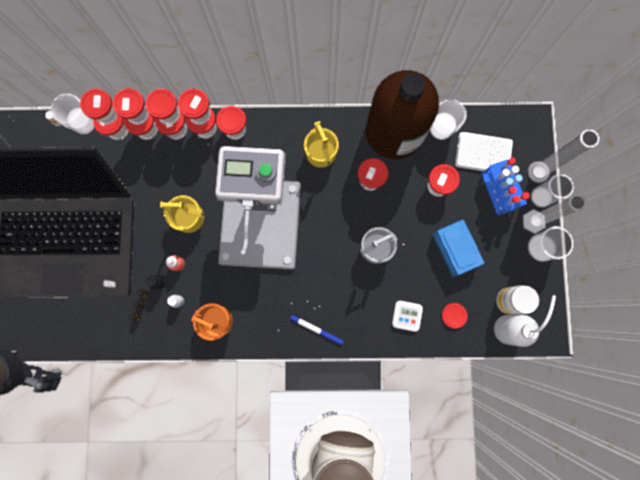

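The steel bucket is at scene (357,255) and top (378,245). Things that could be taken for it: yellow buckets at top (183,213) and (321,147), an orange one at top (212,322), and glass beakers at top (545,245). I choose the grey steel one. The scale's hook points towards the robot, with its tip near top (243,255); the key is at top (266,171).

```bash
sed -i "s/np.array(c\['rotation'\])/R.from_quat(c['rotation']).as_matrix()/" h.py
python3 - <<'E'
from h import *
import pickle
G=pickle.load(open('g0.pkl','rb'))
for n in('scene','top'):
    g=G[n]; g['R']=R.from_quat(g['info']['rotation']).as_matrix(); 
    W=cloud(g);g['W']=W
    print(n,'table z',np.nanmedian(W[300:330,260:290,2]) if n=='top' else np.nanmedian(W[300:340,330:370,2]))
    hsv=cv2.cvtColor(g['im'],cv2.COLOR_BGR2HSV)
    # key
    m=cv2.inRange(hsv,(50,100,60),(85,255,255)); k,l,st,c=cv2.connectedComponentsWithStats(m)
    for i in range(1,k):
        if st[i,4]>30: print('green',c[i],st[i],np.nanmedian(W[l==i],0)); g['key']=c[i]
    # bucket area by cloud: grey points z>20 
p,e=tri(G['scene'],G['scene']['key'],G['top'],G['top']['key']);print('key tri',p,e)
for n,(u,v) in {'scene':(357,255),'top':(378,245)}.items():
    g=G[n];W=g['W'];s=cv2.cvtColor(g['im'],cv2.COLOR_BGR2HSV)[...,1]
    b=np.zeros((480,640),bool);b[v-55:v+35,u-30:u+35]=1
    for lo,hi in((55,80),(95,130),(130,152),(152,185)):
        q=W[b&(W[...,2]>lo)&(W[...,2]<hi)&(s<60)]
        if len(q)>5: print(n,lo,hi,len(q),q.mean(0).round(1),q.min(0).round(),q.max(0).round())
for n in('scene','top'):
    g=G[n];W=g['W']
    u,v={'scene':(260,260),'top':(250,215)}[n]
    q=W[max(0,v-80):v+80,max(0,u-80):u+80].reshape(-1,3)
    a=q[(q[:,2]>240)&(q[:,2]<258)]; r=cv2.minAreaRect(a[:,:2].astype(np.float32));print(n,'head',len(a),r,np.median(a[:,2]))
    a=q[(q[:,2]>10)&(q[:,2]<28)]; r=cv2.minAreaRect(a[:,:2].astype(np.float32));print(n,'base',len(a),r,np.median(a[:,2]))
pickle.dump(G,open('g0.pkl','wb'))
c=[cv2.resize(G['top']['im'][200:280,210:310],None,fx=4,fy=4),cv2.resize(G['top']['im'][200:280,340:440],None,fx=4,fy=4)]
d=[cv2.resize(G['scene']['im'][235:305,235:335],None,fx=4,fy=4),cv2.resize(G['scene']['im'][205:275,310:410],None,fx=4,fy=4)]
cv2.imwrite('pics/crop1.png',np.vstack([np.hstack(c),np.hstack(d)]))
E
```

```text
scene table z -0.8616834986657409
green [239.5511811  217.25984252] [233 212  14  12 127] [599.90874236 149.31768305 269.82948063]
top table z 0.3616304886780881
green [265.30081301 169.71544715] [260 164  12  13 123] [603.04906953 145.28992023 271.23687972]
key tri [604.60171582 145.46949457 264.43162205] 0.33759675358925795
scene 55 80 352 [476.1 -87.9  64.7] [ 439. -131.   55.] [517. -51.  79.]
scene 95 130 76 [470.4 -76.4 111.2] [ 463. -113.   95.] [482. -63. 130.]
scene 130 152 49 [472.6 -80.6 140.1] [ 464. -112.  131.] [491. -69. 151.]
scene 152 185 86 [476.9 -88.9 161.5] [ 463. -113.  152.] [491. -68. 168.]
top 55 80 261 [480.6 -90.6  67.5] [ 442. -131.   55.] [518. -51.  79.]
top 95 130 31 [473.3 -81.1 107.9] [ 464. -113.   95.] [486. -65. 129.]
top 130 152 11 [475.1 -86.  140.9] [ 465. -111.  132.] [492. -70. 150.]
top 152 185 95 [479.1 -91.3 164. ] [ 465. -115.  156.] [493. -70. 171.]
scene head 2608 ((546.729248046875, 184.50430297851562), (129.8690185546875, 215.5742950439453), 85.73648071289062) 248.1080724398546
scene base 4366 ((706.5740966796875, 3.4437255859375), (378.4552917480469, 569.3857421875), 29.40679168701172) 19.47081763272547
top head 2971 ((548.8988647460938, 183.33880615234375), (129.73638916015625, 214.6493377685547), 85.63858032226562) 248.91528208856857
top base 5095 ((596.7423095703125, 206.86575317382812), (330.73931884765625, 382.6395568847656), 0.40806901454925537) 20.329542147293978
```

View pics/crop1.png

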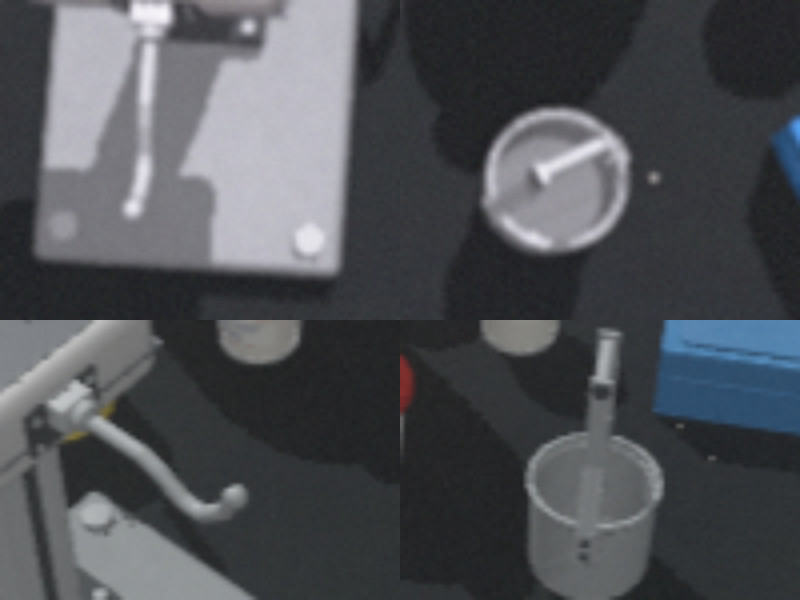

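The crop confirms the steel bucket: its bail runs right and up in the top view. It also shows the hook with its upturned tip towards the robot. Next I measure the axes.

```bash
python3 - <<'E'
from h import *
import pickle
G=pickle.load(open('g0.pkl','rb'))
for n in('scene','top'):
    W=G[n]['W'].reshape(-1,3)
    def sel(x0,x1,y0,y1,z0,z1): return W[(W[:,0]>x0)&(W[:,0]<x1)&(W[:,1]>y0)&(W[:,1]<y1)&(W[:,2]>z0)&(W[:,2]<z1)]
    h=sel(530,700,90,260,243,255); r=cv2.minAreaRect(h[:,:2].astype(np.float32));print(n,'head',len(h),np.round(r[0],1),np.round(r[1],1),r[2])
    b=sel(380,640,80,290,13,26); 
    r=cv2.minAreaRect(b[:,:2].astype(np.float32));print('base',np.round(r[0],1),np.round(r[1],1),r[2])
    k=sel(430,548,130,240,205,262)
    for x in range(440,550,8):
        q=k[(k[:,0]>x)&(k[:,0]<x+8)]
        if len(q): print('hook',x,len(q),q.mean(0).round(1),q.max(0).round(1),q[:,1].min().round(1))
    t=sel(455,500,-120,-60,155,175); c=t.mean(0);w,V=np.linalg.eigh(np.cov(t[:,:2].T));d=V[:,1];s=(t[:,:2]-c[:2])@d
    print('bar',len(t),c.round(1),np.degrees(np.arctan2(*d[::-1])),s.min(),s.max(), 'mid',c[:2]+d*(s.min()+s.max())/2, np.median(t[:,2]))
    rm=sel(430,530,-140,-40,62,76);(cx,cy),rr=cv2.minEnclosingCircle(rm[:,:2].astype(np.float32));print('rim',cx,cy,rr)
E
```

```text
scene head 2392 [602.2 179.4] [127.8 104.1] 85.5013427734375
base [539.8 185.3] [179.5 210.2] 86.10124969482422
hook 440 33 [444.2 192.4 243.1] [448.  196.3 248.5] 186.8
hook 448 14 [450.7 193.8 233.6] [454.  195.1 244.5] 192.0
hook 456 16 [459.8 192.1 222. ] [463.9 193.9 228.7] 188.2
hook 464 19 [468.2 190.7 218.7] [471.9 194.2 221.4] 185.5
hook 472 21 [476.3 189.9 220.2] [479.4 193.2 224.7] 186.3
hook 480 26 [483.9 189.1 224.7] [487.9 192.5 229.2] 184.7
hook 488 23 [492.  188.8 229.1] [495.6 191.9 233.9] 184.4
hook 496 19 [499.9 188.3 232.4] [503.9 190.9 234.9] 184.2
hook 504 17 [508.3 187.4 232.1] [511.9 190.4 233.6] 183.6
hook 512 17 [516.  187.3 232.3] [519.9 190.1 235. ] 182.6
hook 520 17 [524.  186.1 232.1] [527.8 188.7 234.7] 182.5
hook 528 40 [532.6 186.1 232.8] [536.  192.3 237.9] 177.3
hook 536 57 [539.8 186.9 234.1] [543.6 194.4 238.9] 174.7
hook 544 116 [546.9 156.2 226.8] [548.  202.2 244.5] 130.2
bar 79 [477.4 -89.9 162.2] 115.0830359357268 -25.629055604543662 22.942906562600974 mid [477.99140893 -91.08937485] 162.4815324421437
rim 478.806884765625 -89.08349609375 42.7
[... 430 characters left out ...]
3.8 188.3 225.2] [487.7 191.9 230.8] 185.2
hook 488 18 [492.  187.7 230.4] [495.9 191.1 234.2] 184.5
hook 496 17 [500.2 187.1 233.4] [503.5 190.7 237.6] 182.9
hook 504 16 [508.1 185.5 233.3] [511.9 189.1 236.9] 182.4
hook 512 16 [516.  185.5 233.9] [519.5 188.7 238.6] 182.4
hook 520 17 [524.3 185.3 233.6] [527.9 189.2 238.7] 181.0
hook 528 23 [532.7 183.9 234.2] [535.8 190.9 238.9] 177.2
hook 536 41 [539.8 183.1 237. ] [543.8 193.2 243.2] 174.5
hook 544 46 [546.6 166.3 231. ] [548.  192.7 242. ] 130.1
bar 95 [479.1 -91.3 164. ] 114.96096381788301 -24.0992439532287 23.127145001834812 mid [479.27411052 -91.72710237] 163.82961490442926
rim 478.88140869140625 -91.26337432861328 42.23955535888672
```

Request:
{"api": "arm_command", "payload": {"increments": [[[0,0,-8],[10,-20,14],0],[[0,0,-16],[22,-50,28],0],[[0,0,-24],[36,-90,42],0],[[0,0,-32],[50,-130,56],0],[[0,0,-40],[64,-170,70],0]]}}

```text
clock: 0.65
position: [298.6, 407.2, 300.6]
ee_rot: [-0.605, 0.367, 0.605, 0.365]
contact_force: [0.7, -0.3, 0.9]
gripper_width: 85.3
```

Request:
{"api": "arm_command", "payload": {"increments": [[[0,0,-8],[14,-42,0],0],[[0,0,-16],[28,-84,0],0],[[0,0,-24],[42,-126,0],0],[[0,0,-32],[56,-168,0],0],[[0,0,-40],[70,-205,0],0]]}}

```text
clock: 1.15
position: [368.5, 200.0, 300.7]
ee_rot: [-0.441, 0.553, 0.442, 0.552]
contact_force: [0.2, -0.2, 0.2]
gripper_width: 85.1
```

Request:
{"api": "arm_command", "payload": {"increments": [[[0,0,-8],[12,-42,0],0],[[0,0,-16],[24,-84,0],0],[[0,0,-24],[36,-126,0],0],[[0,0,-32],[48,-168,0],0],[[0,0,-40],[60,-200,0],0]]}}

```text
clock: 1.65
position: [428.2, -2.2, 300.8]
ee_rot: [-0.223, 0.671, 0.225, 0.67]
contact_force: [-0.5, 0.4, -0.1]
gripper_width: 85.4
```

Request:
{"api": "arm_command", "payload": {"increments": [[[0,0,-5],[15,-25,0],0],[[0,0,-10],[30,-50,0],0],[[0,0,-13],[45,-75,0],0],[[0,0,-13],[50,-89,0],0],[[0,0,-13],[50,-89,0],0]]}}

```text
clock: 2.15
position: [478.4, -92.6, 299.9]
ee_rot: [-0.145, 0.693, 0.146, 0.691]
contact_force: [0.3, -0.1, -0.5]
gripper_width: 85.8
```

```bash
python3 - <<'E'
from h import *
g=grab('wrist');cv2.imwrite('pics/w1.png',g['im']);W=cloud(g)
s=readout.read_state();M=R.from_quat(s['ee_rot']).as_matrix();print(s['position'],M.round(3).tolist(),s['joints'].round(2))
P=W.reshape(-1,3);P=P[(abs(P[:,0]-478)<45)&(abs(P[:,1]+91)<45)]
t=P[(P[:,2]>155)&(P[:,2]<175)];print(len(t),np.median(t[:,2]) if len(t) else 0)
if len(t)>20:
    r=cv2.minAreaRect(t[:,:2].astype(np.float32));print(r)
print('bar px',proj(g,(478.6,-91,160)))
E
```

```text
[478.02244314 -91.77149734 300.10845337] [[-0.002, -0.404, 0.915], [0.002, 0.915, 0.404], [-1.0, 0.003, -0.001]] [ 0.14  0.1  -0.2  -0.   -1.27 -1.3 ]
669 163.00417420009734
((479.8059997558594, -93.22956848144531), (11.976951599121094, 46.48954772949219), 24.969430923461914)
bar px (np.float64(320.1333029070032), np.float64(224.443031965972))
```

View pics/w1.png

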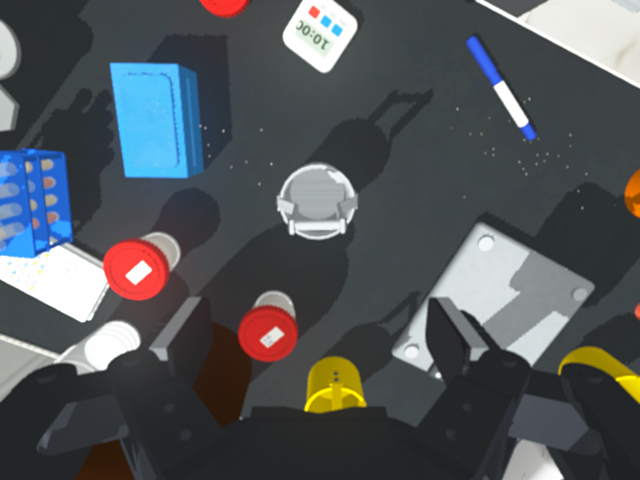

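The wrist view shows the bail centred between the fingers at about (317,215) px, measured at (479.8,-93.2), 115°. The camera views agree within 2 mm, so I descend.

Request:
{"api": "arm_command", "payload": {"increments": [[[0,0,1],[1,-1,-40],0],[[0,0,1],[1,-1,-80],0],[[0,0,1],[1,-1,-115],0],[[0,0,1],[1,-1,-140],0],[[0,0,1],[1,-1,-140],0]]}}

```text
clock: 2.7
position: [476.0, -92.1, 157.0]
ee_rot: [-0.151, 0.694, 0.154, 0.687]
contact_force: [0.1, 0.5, 0.5]
gripper_width: 85.4
```

Request:
{"api": "arm_command", "payload": {"increments": [[[0,0,0],[0,0,-10],0],[[0,0,0],[0,0,-20],0],[[0,0,0],[0,0,-30],0],[[0,0,0],[0,0,-33],0.1],[[0,0,0],[0,0,-33],0.3]]}}

```text
clock: 3.2
position: [475.9, -92.1, 123.7]
ee_rot: [-0.151, 0.694, 0.154, 0.687]
contact_force: [-1.0, 0.1, 0.5]
gripper_width: 64.1
```

Request:
{"api": "arm_command", "payload": {"increments": [[[0,0,0],[0,0,0],0.4],[[0,0,0],[0,0,0],0.5],[[0,0,0],[0,0,0],0.6],[[0,0,0],[0,0,0],0.8],[[0,0,0],[0,0,0],1]]}}

```text
clock: 3.7
position: [476.5, -92.2, 124.3]
ee_rot: [-0.151, 0.694, 0.154, 0.687]
contact_force: [0.3, -0.4, 3.1]
gripper_width: 43.2
```

Request:
{"api": "arm_command", "payload": {"increments": [[[0,0,0],[0,0,0],1],[[0,0,0],[0,0,0],1],[[0,0,0],[0,0,8],1],[[0,0,0],[0,0,20],1],[[0,0,0],[0,0,20],1]]}}

```text
clock: 4.2
position: [476.9, -92.1, 145.1]
ee_rot: [-0.151, 0.693, 0.154, 0.688]
contact_force: [-0.3, -1.4, -3.3]
gripper_width: 43.1
```

```bash
python3 - <<'E'
from h import *
g=grab('wrist');cv2.imwrite('pics/w2.png',g['im']);s=readout.read_state();print(s)
E
```

```text
{'clock': 4.25, 'joints': array([ 0.14242937,  0.24089266, -0.44323465, -0.00470833, -0.89573587,
       -1.27662623]), 'joint_vel': array([-0.00033384,  0.01267756, -0.02103115, -0.00762976,  0.00147991,
        0.00078815]), 'joint_efforts': array([-1.01932167e-02, -3.07222903e+01,  1.71535063e+01,  4.02339756e+00,
       -3.36465135e-02, -4.25965106e-05]), 'position': array([476.36289607, -92.01684304, 144.34358089]), 'ee_rot': array([-0.15058071,  0.69364088,  0.15364883,  0.68744441]), 'contact_force': array([-0.63973765, -0.01330347, -4.45653988]), 'wrist_torque': array([-0.04570048,  0.03645095, -0.03271412]), 'gripper_width': 43.405582948755395}
```

View pics/w2.png

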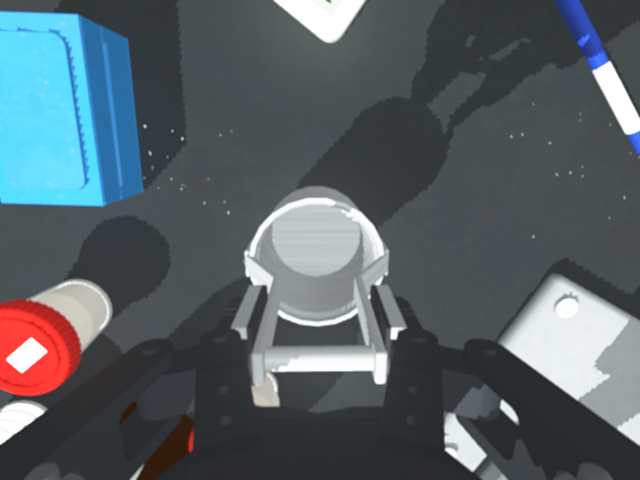

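The bail is held squarely between the pads (bar at about (318,360) px). I measure the bar relative to the tool.

```bash
cat > bar.py <<'E'
from h import *
g=grab('wrist');W=cloud(g).reshape(-1,3);s=readout.read_state();M=R.from_quat(s['ee_rot']).as_matrix();p=s['position']
L=(W-p)@M  # tool coords
q=L[(abs(L[:,1])<15)&(abs(L[:,2])<15)&(L[:,0]<-20)&(L[:,0]>-60)]
print('TCP',p.round(1),'tool y deg',np.degrees(np.arctan2(M[1,1],M[0,1])).round(2),'tilt x-axis',M[:,0].round(4))
print('bar pts (tool)',len(q),q.min(0).round(1),q.max(0).round(1),'median',np.median(q,0).round(1))
for y in(-12,-4,4,12):
    k=q[abs(q[:,1]-y)<4]; print(y,k.mean(0).round(1) if len(k) else 0, k[:,2].min().round(1),k[:,2].max().round(1))
E
python3 bar.py
```

```text
TCP [475.8 -92.1 143.8] tool y deg 114.83 tilt x-axis [-0.0109  0.0023 -0.9999]
bar pts (tool) 2241 [-41.7 -15.   -2.1] [-32.9  15.    6.4] median [-38.9   0.2   0.6]
-12 [-38.7 -11.5   1.2] -2.1 6.4
-4 [-38.5  -3.9   1. ] -2.0 5.6
4 [-38.4   4.    0.9] -2.1 5.8
12 [-38.3  11.5   1. ] -2.0 6.3
```

Request:
{"api": "arm_command", "payload": {"increments": [[[0,0,0],[0,0,8],1],[[0,0,0],[0,0,24],1],[[0,0,0],[-3,5,44],1],[[0,0,0],[-8,17,64],1],[[0,0,-2],[-14,33,80],1]]}}

```text
clock: 4.8
position: [461.6, -59.0, 224.7]
ee_rot: [-0.138, 0.697, 0.141, 0.69]
contact_force: [-0.2, 0.7, -3.2]
gripper_width: 43.2
```

Request:
{"api": "arm_command", "payload": {"increments": [[[0,0,-3],[-7,20,12],1],[[0,0,-6],[-14,42,20],1],[[0,0,-9],[-21,66,26],1],[[0,0,-12],[-28,90,26],1],[[0,0,-15],[-35,114,26],1]]}}

```text
clock: 5.3
position: [425.8, 55.8, 250.8]
ee_rot: [-0.044, 0.709, 0.049, 0.702]
contact_force: [0.6, -0.2, -3.0]
gripper_width: 43.0
```

Request:
{"api": "arm_command", "payload": {"increments": [[[0,0,-3],[-7,24,0],1],[[0,0,-6],[-14,48,0],1],[[0,0,-8],[-20,72,0],1],[[0,0,-10],[-26,94,0],1],[[0,0,-11.5],[-30,112,0],1]]}}

```text
clock: 5.8
position: [394.8, 168.6, 250.6]
ee_rot: [0.027, 0.71, -0.022, 0.703]
contact_force: [0.0, -0.2, -3.0]
gripper_width: 43.2
```

Request:
{"api": "arm_command", "payload": {"increments": [[[0,0,0],[0,12,0],1],[[0,0,0],[0,20,0],1],[[0,0,0],[0,23,0],1],[[0,0,0],[0,23,0],1],[[0,0,0],[0,23,0],1]]}}

```text
clock: 6.3
position: [394.8, 191.0, 250.5]
ee_rot: [0.027, 0.71, -0.022, 0.703]
contact_force: [-0.6, -0.4, -3.9]
gripper_width: 43.3
```

```bash
python3 bar.py; python3 - <<'E'
from h import *
for n in('scene',):
    g=grab(n);W=cloud(g).reshape(-1,3)
    u,v=proj(g,(440,190,230));u,v=int(u),int(v);cv2.imwrite('pics/s2.png',cv2.resize(g['im'][max(0,v-100):v+100,max(0,u-130):u+130],None,fx=3,fy=3))
E
```

```text
TCP [394.8 191.  250.6] tool y deg 86.0 tilt x-axis [-0.0103  0.007  -0.9999]
bar pts (tool) 2238 [-40.8 -15.   -2.2] [-32.   15.    6.6] median [-38.3  -0.1   0.5]
-12 [-38.  -11.5   1. ] -2.0 6.6
-4 [-37.8  -3.9   0.9] -2.2 5.8
4 [-37.8   4.1   0.8] -2.0 5.5
12 [-37.7  11.5   0.8] -2.2 5.7
```

View pics/s2.png

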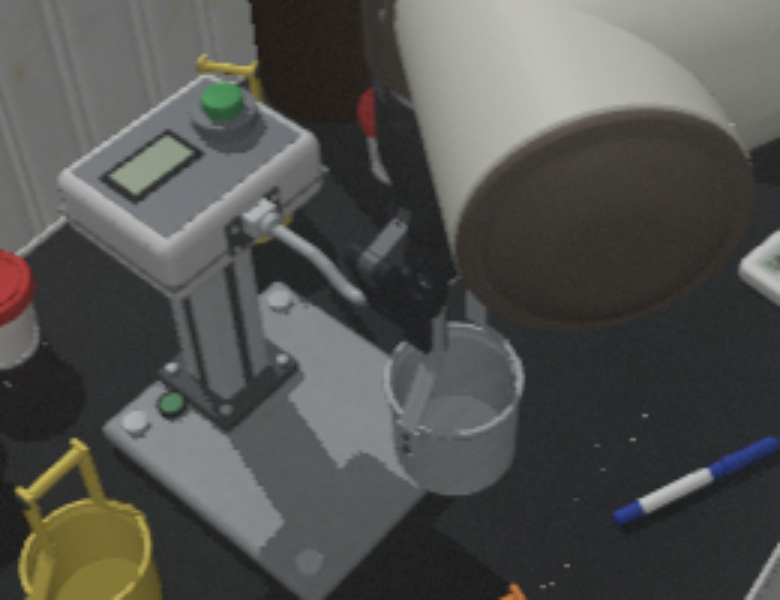

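The bucket is held upright before the open end of the hook (hook tip hidden behind the finger at about (365,300) px in the crop). I check the hook against the wrist camera in the same frame as the bar.

```bash
python3 - <<'E'
from h import *
g=grab('wrist');W=cloud(g);cv2.imwrite('pics/w3.png',g['im'])
k=W.reshape(-1,3);k=k[(k[:,0]>430)&(k[:,0]<548)&(k[:,1]>170)&(k[:,1]<212)&(k[:,2]>205)&(k[:,2]<260)]
for x in range(432,548,6):
    q=k[(k[:,0]>x)&(k[:,0]<x+6)]
    if len(q): print(x,len(q),q.mean(0).round(1),'y',q[:,1].min().round(1),q[:,1].max().round(1),'ztop',q[:,2].max().round(1))
print(proj(g,(443,190,245)))
E
```

```text
438 233 [442.1 189.6 244.4] y 184.9 194.2 ztop 248.0
444 184 [446.3 189.5 242.9] y 184.7 194.6 ztop 248.6
450 6 [451.  188.7 227.5] y 185.3 192.8 ztop 230.0
468 58 [472.9 187.1 219. ] y 183.7 191.3 ztop 221.1
474 102 [476.3 187.3 219.5] y 183.4 191.2 ztop 221.8
(np.float64(324.453211988322), np.float64(389.1211731005908))
```

View pics/w3.png

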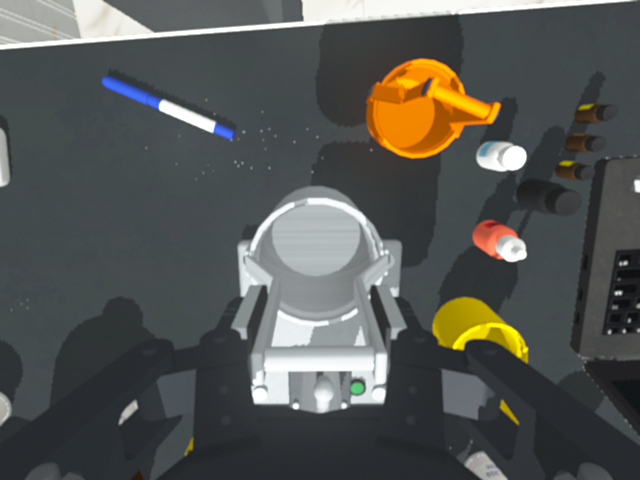

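The wrist view shows the hook tip at about (323,390) px, centred behind the bail bar; its end is at x≈438.5. The seat comes out at about (469.5,188), which agrees with the first estimate. I move over the tip and then lower.

Request:
{"api": "arm_command", "payload": {"increments": [[[0,0,0],[8,0,0],1],[[0,0,0],[26,-1,0],1],[[0,0,0],[46,-2,0],1],[[0,0,0],[64,-2,0],1],[[0,0,0],[72,-2,0],1]]}}

```text
clock: 6.95
position: [468.7, 188.9, 250.4]
ee_rot: [0.027, 0.71, -0.023, 0.703]
contact_force: [0.0, 0.1, -4.1]
gripper_width: 43.0
```

Request:
{"api": "arm_command", "payload": {"increments": [[[0,0,0],[0,0,-6],1],[[0,0,0],[0,0,-18],1],[[0,0,0],[0,0,-30],1],[[0,0,0],[0,0,-40],1],[[0,0,0],[0,0,-46],1]]}}

```text
clock: 7.45
position: [467.6, 188.5, 202.8]
ee_rot: [0.027, 0.711, -0.023, 0.702]
contact_force: [-0.0, -0.6, -4.1]
gripper_width: 43.1
```

```bash
python3 bar.py; python3 -c "
from h import *
s=readout.read_state();print(s['contact_force'],s['wrist_torque'])
g=grab('wrist');k=cloud(g).reshape(-1,3);k=k[(k[:,0]>430)&(k[:,0]<500)&(k[:,1]>170)&(k[:,1]<212)&(k[:,2]>205)&(k[:,2]<260)]
for x in range(432,500,6):
    q=k[(k[:,0]>x)&(k[:,0]<x+6)]
    if len(q): print(x,len(q),q.mean(0).round(1),q[:,1].min().round(1),q[:,1].max().round(1),q[:,2].max().round(1))
"
```

```text
TCP [467.5 188.5 202.3] tool y deg 85.94 tilt x-axis [-0.0126  0.0053 -0.9999]
bar pts (tool) 2348 [-41.3 -15.   -8.8] [-20.   15.    6.7] median [-38.8  -0.1   0.4]
-12 [-38.6 -11.6   1.1] -1.9 6.7
-4 [-37.   -3.7   0.3] -8.8 5.6
4 [-37.3   3.9   0.5] -8.2 6.1
12 [-38.3  11.5   1. ] -2.1 6.0
[-0.55740218 -0.85951322 -4.31692634] [-0.04150496  0.22777415 -0.00436627]
438 456 [442.2 189.6 244.9] 184.6 194.4 249.0
444 437 [446.1 189.4 246.4] 184.5 194.3 248.6
450 1 [450.5 190.3 243.9] 190.3 190.3 243.9
456 689 [459.  208.7 235. ] 184.7 212.0 260.0
462 2305 [466.2 195.4 233.6] 170.0 212.0 247.4
468 2233 [470.4 192.9 237.1] 170.0 211.1 245.0
474 367 [475.6 198.1 229.6] 183.3 210.4 244.7
480 104 [485.  187.2 226.3] 182.8 209.4 240.6
486 411 [489.  186.4 227.7] 182.4 190.6 231.7
492 343 [494.9 186.  230.3] 182.0 190.1 233.3
498 14 [498.3 187.3 230.2] 182.0 189.6 231.2
```

Request:
{"api": "arm_command", "payload": {"increments": [[[0,0,0],[0,0,-2],1],[[0,0,0],[0,0,-5],1],[[0,0,0],[0,0,-8],1],[[0,0,0],[0,0,-11],1],[[0,0,0],[0,0,-13],1]]}}

```text
clock: 8.05
position: [467.8, 188.5, 189.9]
ee_rot: [0.027, 0.711, -0.023, 0.702]
contact_force: [-0.7, 0.4, -4.0]
gripper_width: 43.2
```

Request:
{"api": "arm_command", "payload": {"increments": [[[0,0,0],[0,0,-1],1],[[0,0,0],[0,0,-2],1],[[0,0,0],[0,0,-3],1],[[0,0,0],[0,0,-3],1],[[0,0,0],[0,0,-3],1]]}}

```text
clock: 8.55
position: [467.9, 188.6, 187.1]
ee_rot: [0.027, 0.711, -0.023, 0.702]
contact_force: [0.3, -1.1, -2.7]
gripper_width: 43.2
```

Request:
{"api": "arm_command", "payload": {"increments": [[[0,0,0],[0,0,-1],1],[[0,0,0],[0,0,-2],1],[[0,0,0],[0,0,-2.5],1],[[0,0,0],[0,0,-2.5],1],[[0,0,0],[0,0,-2.5],1]]}}

```text
clock: 9.05
position: [468.0, 188.6, 184.8]
ee_rot: [0.027, 0.711, -0.023, 0.703]
contact_force: [-1.7, -0.3, 0.0]
gripper_width: 43.3
```

Request:
{"api": "arm_command", "payload": {"increments": [[[0,0,0],[-1,0,0],1],[[0,0,0],[-1,0,0],1],[[0,0,0],[-1,0,-0.5],1],[[0,0,0],[-1,0,-0.5],1],[[0,0,0],[-1,0,-0.5],1]]}}

```text
clock: 9.55
position: [467.5, 188.9, 184.6]
ee_rot: [0.027, 0.71, -0.023, 0.703]
contact_force: [1.2, 0.0, 0.1]
gripper_width: 43.1
```

Request:
{"api": "arm_command", "payload": {"increments": [[[0,0,0],[0,0,0],0.45],[[0,0,0],[0,0,0],0.4],[[0,0,0],[0,0,0],0.3],[[0,0,0],[0,0,0],0.2],[[0,0,0],[0,0,0],0.1]]}}

```text
clock: 10.05
position: [467.4, 188.8, 184.6]
ee_rot: [0.027, 0.71, -0.023, 0.703]
contact_force: [-0.5, -0.3, 0.5]
gripper_width: 76.5
```

Request:
{"api": "arm_command", "payload": {"increments": [[[0,0,0],[0,0,0],0],[[0,0,0],[0,0,0],0],[[0,0,0],[0,0,0],0],[[0,0,0],[0,0,0],0],[[0,0,0],[0,0,0],0]]}}

```text
clock: 10.55
position: [467.4, 188.8, 184.6]
ee_rot: [0.027, 0.71, -0.023, 0.703]
contact_force: [-0.0, -0.2, -0.0]
gripper_width: 85.6
```

```bash
python3 bar.py; python3 - <<'E'
from h import *
g=grab('scene');u,v=[int(a) for a in proj(g,(470,190,180))];g2=grab('wrist')
a=cv2.resize(g['im'][v-75:v+75,u-100:u+100],(400,300));b=cv2.resize(g2['im'],(400,300));cv2.imwrite('pics/s3.png',np.hstack([a,b]))
E
```

```text
TCP [467.4 188.9 184.6] tool y deg 85.96 tilt x-axis [-0.0103  0.0062 -0.9999]
bar pts (tool) 2847 [-40.6 -15.   -4.4] [-27.1  15.   15. ] median [-37.6  -0.5   0.9]
-12 [-37.8 -11.5   0.4] -2.5 5.3
-4 [-36.   -3.3   3.8] -4.4 15.0
4 [-36.4   3.3   3.1] -3.8 15.0
12 [-37.6  11.5   1. ] -2.1 5.9
```

View pics/s3.png

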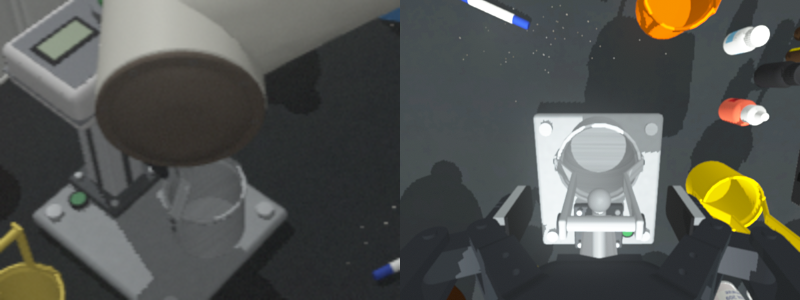

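The bail bar rests in the throat behind the tip ball (wrist half, about (598,222) px), with the fingers clear on both sides. I back straight up and go towards the key.

Request:
{"api": "arm_command", "payload": {"increments": [[[0,0,0],[0,0,5],0],[[0,0,0],[0,0,17],0],[[0,0,0],[0,0,35],0],[[0,0,0],[0,0,60],0],[[0,0,0],[0,0,90],0]]}}

```text
clock: 11.2
position: [467.1, 188.6, 275.9]
ee_rot: [0.027, 0.711, -0.023, 0.703]
contact_force: [0.7, -0.1, 1.0]
gripper_width: 85.4
```

Request:
{"api": "arm_command", "payload": {"increments": [[[0,0,0],[0,0,35],0],[[0,0,0],[15,-5,65],0.5],[[0,0,0],[45,-15,75],1],[[0,0,0],[75,-30,75],1],[[0,0,0],[95,-42,75],1]]}}

```text
clock: 11.7
position: [563.6, 146.0, 352.4]
ee_rot: [0.027, 0.71, -0.023, 0.703]
contact_force: [0.3, 0.2, -0.7]
gripper_width: 28.1
```

```bash
cat > key.py <<'E'
from h import *
s=readout.read_state();M=R.from_quat(s['ee_rot']).as_matrix();print('TCP',s['position'].round(1),M[:,0].round(4),s['gripper_width'],s['contact_force'].round(2))
g=grab('wrist');W=cloud(g);hsv=cv2.cvtColor(g['im'],cv2.COLOR_BGR2HSV);m=cv2.inRange(hsv,(50,100,60),(85,255,255))>0
t=m&(W[...,2]>262)&(abs(W[...,0]-603)<40)&(abs(W[...,1]-146)<40)
P=W[t]; z=np.median(P[:,2]); P=P[P[:,2]>z-2.5]; print('key',len(P),z,cv2.minEnclosingCircle(P[:,:2].astype(np.float32)),P.mean(0))
E
python3 key.py
python3 - <<'E'
from h import *
g=grab('wrist');a=cv2.resize(g['im'],(400,300));g=grab('scene');u,v=[int(a) for a in proj(g,(470,190,180))];b=cv2.resize(g['im'][v-75:v+75,u-100:u+100],(400,300));cv2.imwrite('pics/k1.png',np.hstack([a,b]))
E
```

```text
TCP [563.6 146.  352.4] [-0.0088  0.0066 -0.9999] 28.08227255374299 [ 0.31  0.2  -0.75]
key 953 270.0876842389442 ((603.3660888671875, 144.48634338378906), 12.69838809967041) [602.95788365 144.30727028 270.14599017]
```

View pics/k1.png

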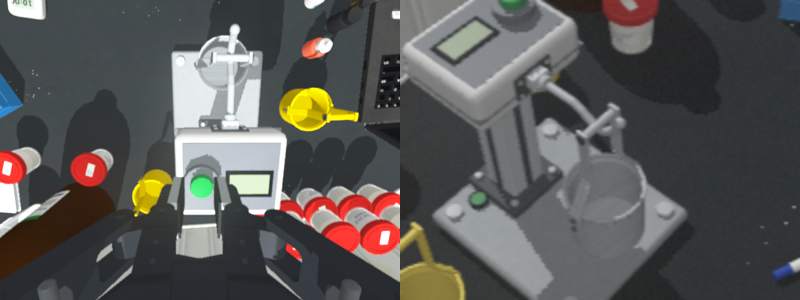

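The bucket hangs upright on the hook (right half, about (600,140) px). The key is at (603.2,144.6,270.3).

Request:
{"api": "arm_command", "payload": {"increments": [[[0,0,0],[20,-1,0],1],[[0,0,0],[38,-1.5,-10],1],[[0,0,0],[39.5,-1.5,-35],1],[[0,0,0],[39.5,-1.5,-60],1],[[0,0,0],[39.5,-1.5,-72],1]]}}

```text
clock: 12.35
position: [600.7, 144.7, 277.4]
ee_rot: [0.027, 0.712, -0.024, 0.702]
contact_force: [-0.3, 0.8, 0.9]
gripper_width: -0.2
```

Request:
{"api": "arm_command", "payload": {"increments": [[[0,0,0],[0,0,-2],1],[[0,0,0],[0,0,-4],1],[[0,0,0],[0,0,-6],1],[[0,0,0],[0,0,-8],1],[[0,0,0],[0,0,-8],1]]}}

```text
clock: 12.85
position: [601.1, 144.9, 270.4]
ee_rot: [0.027, 0.711, -0.024, 0.702]
contact_force: [-0.3, 0.4, 2.1]
gripper_width: -0.2
```

Request:
{"api": "arm_command", "payload": {"increments": [[[0,0,0],[1,0,-2],1],[[0,0,0],[1,0,-4],1],[[0,0,0],[1,0,-6],1],[[0,0,0],[1,0,-6.5],1],[[0,0,0],[1,0,-6.5],1]]}}

```text
clock: 13.35
position: [602.3, 144.9, 265.1]
ee_rot: [0.027, 0.711, -0.023, 0.703]
contact_force: [-1.4, 0.1, 5.5]
gripper_width: -0.0
```

Request:
{"api": "arm_command", "payload": {"increments": [[[0,0,0],[0,0,-1],1],[[0,0,0],[0,0,-2],1],[[0,0,0],[0,0,-2],1],[[0,0,0],[0,0,-2],1],[[0,0,0],[0,0,-2],1]]}}

```text
clock: 13.85
position: [602.3, 144.9, 265.1]
ee_rot: [0.027, 0.71, -0.023, 0.703]
contact_force: [-4.4, 0.6, 8.5]
gripper_width: 0.0
```

The key is on its stop at z = 265.1 (force rising with no travel), so I let it up.

Request:
{"api": "arm_command", "payload": {"increments": [[[0,0,0],[0,0,3],1],[[0,0,0],[0,0,8],1],[[0,0,0],[0,0,20],1],[[0,0,0],[0,0,40],1],[[0,0,0],[0,0,65],1]]}}

```text
clock: 14.35
position: [602.0, 144.7, 329.7]
ee_rot: [0.027, 0.711, -0.024, 0.702]
contact_force: [-0.2, 1.2, -0.2]
gripper_width: -0.1
```

Request:
{"api": "arm_command", "payload": {"increments": [[[0,0,0],[-10,0,10],1],[[0,0,0],[-25,0,20],1],[[0,0,0],[-38,0,25],1],[[0,0,0],[-40,0,25],1],[[0,0,0],[-40,0,25],1]]}}

```text
clock: 14.85
position: [561.0, 144.7, 354.6]
ee_rot: [0.026, 0.711, -0.023, 0.702]
contact_force: [-0.6, 0.2, 0.2]
gripper_width: -0.2
```

```bash
python3 key.py
python3 - <<'E'
from h import *
g=grab('scene');W=cloud(g).reshape(-1,3)
def sel(x0,x1,y0,y1,z0,z1): return W[(W[:,0]>x0)&(W[:,0]<x1)&(W[:,1]>y0)&(W[:,1]<y1)&(W[:,2]>z0)&(W[:,2]<z1)]
r=sel(420,520,140,240,128,140);print('rim',cv2.minEnclosingCircle(r[:,:2].astype(np.float32)) if len(r) else 0)
q=sel(455,485,165,215,224,235);print('bail top',len(q),q.mean(0),q.max(0))
u,v=[int(a) for a in proj(g,(470,190,180))];cv2.imwrite('pics/f.png',cv2.resize(g['im'][v-75:v+75,u-100:u+100],(600,450)))
E
```

```text
TCP [561.  144.7 354.6] [-0.0121  0.0049 -0.9999] -0.2191039413787954 [-0.58  0.22  0.18]
key 7 264.93697090884433 ((597.7098388671875, 154.87062072753906), 1.1191959381103516) [597.65240729 154.84937805 265.42869678]
rim ((468.39013671875, 190.22320556640625), 40.928131103515625)
bail top 49 [468.44774303 191.50771186 225.46131281] [484.90933359 214.09606583 228.90486815]
```

View pics/f.png

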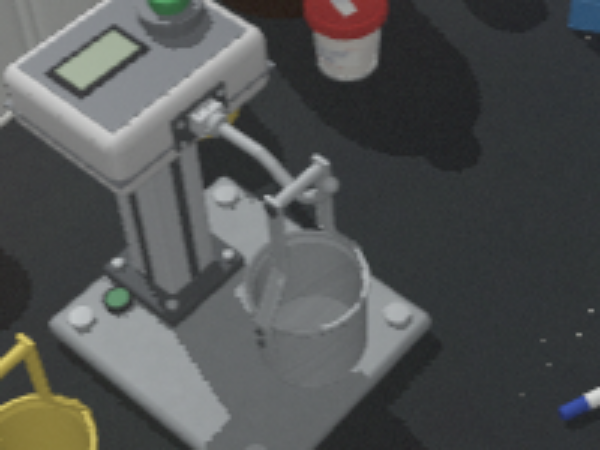

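The bucket hangs level (rim centre (468,190), right under the bar). The shut fingers hide the key from the wrist camera, so I check its height in the scene view and hand in.

```bash
python3 - <<'E'
from h import *
g=grab('scene');W=cloud(g);m=cv2.inRange(cv2.cvtColor(g['im'],cv2.COLOR_BGR2HSV),(50,100,60),(85,255,255))>0
P=W[m&(W[...,2]>250)];z=np.median(P[:,2]) if len(P) else 0;print(len(P),z)
if len(P)>60 and z>268: arm.job_done();print('handed in')
E
```

```text
127 269.88961557369566
the job is handed in; nothing more can be done
handed in
```

The steel bucket is hanging on the scale's hook, the tare key has been pressed and let up, and the job is handed in (no verdict is reported).

- **Hanging:** I took the bucket by its bail, carried it in over the hook's tip and lowered it until the wrist force fell from about 4 N to 0. Then I opened the fingers and backed straight up. The last scene view put the rim centre at (468, 190), under the bail and close to the seat I had estimated at (469.5, 188). Just after release the bar stood at about z = 221, which puts the hook roughly 3.7 mm down under the load.
- **Tare key:** I pressed with the fingers shut until the tip stopped at z = 265.1 and the force rose from 5.5 to 8.5 N with no further travel, about 6 mm down. I then lifted clear. The scene camera gave the key top at 269.9 mm, the same as before the press (269.8).
- **Disagreements:** The last wrist-camera check of the key failed, because the shut fingers hid it; only 7 pixels were visible. The scene camera replaced it. The cameras otherwise agreed to about 2–4 mm.
- **Not measured:** I did not re-measure the tip box and cups at the end. The carried bucket and the gripper stayed clear of them, and no unexpected contact force appeared.

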